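# Dial open the desk strongbox

### The job

Unlock the strongbox on the desk: turn its dial left to 30 and stop there, then right to 50 and stop there, then left again past 45, creeping on with a light push on the knob until you feel it drop in, and press it fully home. Then draw the red bolt all the way to the open (green) end. Do not force the knob (no more than about 20 N while it is blocked), and leave the other things on the desk and on the box where they are.

Things in the scene. Friction and masses are not known exactly. Their poses are not given: they have to be found in the camera images.
- safe: grey steel strongbox, 200 (x) x 300 (y) x 100 mm high, fixed to the desk. Origin: centre of its underside; x from its front to its hinged back, y towards its dial end, z up. The dial axis is vertical at (0, 55) mm, the bolt tab stands at (0, -85) mm when locked; the bolt's open end is marked by a green bar at (0, -137) mm
- dial_ring (a point): centre of the fixed black ring (radius 58 mm) round the dial, on the box's top, axes as the box's. It has 100 divisions: 0, a long red tick, lies towards -x; numbers grow clockwise seen from above: 25 towards +y, 50 (long white tick) towards +x. White ticks every 10, short ones every 5
- dial (a joint): turn of the dial (dark steel disc, radius 41 mm, orange pointer line; the knob turns with it): value = number x 0.06283 rad. Turning right (clockwise from above) raises it, left lowers it. It runs from 0 to 6.0 only, needs about 0.06 N m and stays where it is left
- knob (a joint): how far the knob is pushed down into the dial, m: 0 out, 0.001 to 0.003 when blocked by the slightly springy wheel inside, 0.008 fully home. It moves against about 5 N of friction, no spring. The lock is worn: the one place where the knob drops in lies anywhere between numbers 44 and 31 and is about 1.3 divisions wide
- knob_top (a point): middle of the top of the aluminium knob on the dial axis: an upright bar 50 mm long, 14 mm thick; its top is 40 mm above the dial disc and 150 mm above the desk when out. The point's x axis runs along the bar, away from the pointer end (orange patch)
- stem: the knob's hidden steel stem, inside the box: it moves and turns with the knob and is what meets the wheel inside. Origin on the dial axis at the foot of the knob, 46 mm below its top; axes as knob_top's
- bolt (a joint): how far the bolt is drawn, m: 0 locked, 0.035 fully open; it slides towards the box's -y with about 3 N of friction, stays where it is left, and is blocked inside (after about 3 mm of play) until the knob is home
- bolt_tab (a point): middle (half-way up) of the red bolt tab, 24 mm (box x) x 12 mm (box y) x 32 mm high, standing on the box's top
- figurine_mid (a point): white toy figure with red arms, 62 mm high, standing on the box's top near its back edge; centre. Leave it
- toy_car_mid (a point): red toy car, 75 mm long, 34 mm high; centre. Leave it
- mug_mid (a point): white mug, 82 mm wide, 95 mm high; centre. Leave it
- mouse_mid (a point): grey computer mouse, 105 x 60 mm, 34 mm high; centre. Leave it
- stapler_mid (a point): blue stapler, 130 mm long, 42 mm high; centre. Leave it
- tape_mid (a point): tape dispenser with a yellow roll, 120 mm long, 76 mm high; centre. Leave it

How it is judged:
By the outcome, as a careful person would: the job done as asked, in the order asked, and still so for the second after the job is handed in, with the robot touching nothing.
It also fails if it takes over 72 s, if anything falls off the work surface, if the arm or the gripper's body presses on something with over 40 N, if the wrist force passes 120 N, or if a joint passes its speed limit or range.

### The arm

A 6-joint arm with a two-finger parallel gripper is mounted at the origin on the work surface. World frame = base frame: x ahead of the robot, y to its left, z up, the work surface at z = 0. Lengths are in m, angles in rad, forces in N, time in s.
With the tool pointing down it reaches from about 0.275 to 0.85 m from the base axis. Payload 5.2 kg.
Tool frame: the origin (TCP) lies midway between the tips of the shut fingers; the grasp point (between the pads) lies 19 mm behind it; z points along the fingers, y is the line along which they close (so a half turn about z gives the same grasp; the last joint's range is limited). The gripper opens to 85 mm and grips with 20 to 120 N. Pads are 22 mm wide; open, the fingers measure 114 mm over their backs; the gripper's body (76 mm by 85 mm) begins 54 mm behind the grasp point. The pads swing forward as they close: fully open they stand 13 mm farther back than shut.
Start: joints at [-1.532, 0.259, 1.535, -0, 1.348, -0.203], TCP at [0.132, -0.534, 0.231] pointing down, gripper open.
Joint ranges: [-3.14, 3.14], [-0.91, 2.08], [0.19, 2.58], [-1.22, 4.36], [0.22, 2.71], [-3.12, 3.12]. Speed limits (rad/s): [2.57, 2.57, 3.14, 3.14, 3.14, 3.14].

### API

Orientations are given as a 3x3 rotation matrix whose columns are the frame's x, y, z axes.
In Python, from bench import readout, viewer, bot gives the robot as it stands. The module is installed in compiled form; this text tells all that it offers.
- The arm moves only by the shell command python3 -m pendant 'ROWS' [OPENING] [FORCE]. ROWS is JSON, a list of rows, each a list of 6 numbers: the shift along the world's x, y, z in cm, then the turn, a rotation vector about the world's x, y, z in degrees. In form: [[dx, dy, dz, rx, ry, rz], ...]. A call has 1 to 12 rows; each row is the pose to reach, as a shift and turn from the pose commanded when the call began; what a row does not reach only later rows make up. A row lasts 1/12 s, in which the tool goes at most 41.7 mm and 7.16 degrees, less where a joint would pass 70% of its speed; a pose out of reach is approached as far as the arm can. A call with a gripper value outside its range is refused whole. OPENING is the opening, from -1 (shut) to 1 (fully open), set as the call begins (- or left out, the last holds). The fingers move at their own pace and stop on an object; FORCE is the grip in N (left out, the last holds). Time passes only in rows, so rows that repeat a pose let the fingers close. It gives the time, the measured TCP pose, the force, the opening and the grip force at its end, in the units of the state.
- readout.sense(): the state, without advancing time (a new reading comes with each control period).
- viewer.get_image(name): name is "scene" or "side" or "wrist"; returns a dict with "pixels" (480x640x3 uint8, red, green, blue), "fovy" (degrees; the focal length in pixels is half the picture's height over the tangent of half this angle, whatever the lens; pixels are square), "cx", "cy" (the principal point, pixels), "R" (3x3) and "t" (3): a world point X has camera coordinates R X + t. Camera axes: x right, y down, z forward; pixel columns grow to the right and rows downward; lengths in m; the calibration is good to about 2 mm. The wrist camera is an equidistant fisheye: a pixel r from the principal point sees the ray r / f radians off the axis. A picture is of the moment at which its call begins. There is no depth.
- bot.hand_in(): hands the job in; it is judged then, once.
The state is a dict: "t": time; "joint_positions": joint angles; "joint_velocities": joint speeds; "tau": joint torques, N m; "eef_pos": TCP position; "tcp_rot": TCP orientation; "contact_force": force on the tool from outside, world axes, zero at the start; "wrist_torque": the same for the moment, N m; "finger_gap": opening from 0.0 (shut) to 1.0 (fully open); "grasp_force": force on a finger pad.
Only numpy, scipy, OpenCV 4.12 (cv2) and the standard library are available. Lean on these libraries where they do the work, as an engineer would, in place of code of your own. Each camera call takes 0.05 s, during which the arm holds its last target. There are 200 camera calls.

## Working session

There is one attempt and no reset: what is moved stays moved. The work goes in short steps, Python scripts to look and compute and a shell command to move; the robot and the scene stay as the last step left them, time stands still between calls to the robot, and variables do not carry over. Pictures are saved under pics/ and viewed, at most 10 in all, crops included, and the job is handed in when it is done.

```bash
mkdir -p pics; ls
python3 - <<'E'
from bench import readout, viewer
import cv2,numpy as np
ims=[]
for n in ["scene","side","wrist"]:
    d=viewer.get_image(n); cv2.imwrite(f"pics/{n}0.png",d["pixels"][:,:,::-1]); ims.append(d)
    np.savez(f"{n}0.npz",**d)
    print(n,d["fovy"],d["cx"],d["cy"],np.round(d["R"],3).tolist(),np.round(d["t"],3))
s=readout.sense();print(s["t"],s["eef_pos"],s["tcp_rot"],s["finger_gap"])
E
```

```text
pics
scene 42.42090577628538 319.47158736940816 235.41829389294008 [[0.081, 0.997, -0.018], [0.678, -0.069, -0.732], [-0.73, 0.047, -0.681]] [-0.068 -0.254  2.   ]
side 49.957377869653364 314.770095320271 235.78219777162988 [[-0.851, -0.525, 0.004], [-0.277, 0.443, -0.853], [0.446, -0.727, -0.522]] [0.445 0.232 1.306]
wrist 65.70646984690485 324.2416641453982 235.59238535320839 [[0.238, -0.971, -0.0], [-0.923, -0.226, 0.312], [-0.303, -0.074, -0.95]] [-0.549 -0.04   0.38 ]
0.15 [ 0.13170784 -0.53359023  0.23066575] [[ 9.70917085e-01  2.39415985e-01 -2.98865699e-05]
 [ 2.39415788e-01 -9.70916109e-01  1.41050672e-03]
 [ 3.08680505e-04 -1.37664039e-03 -9.99999005e-01]] 1.000103910510513
```

View pics/scene0.png

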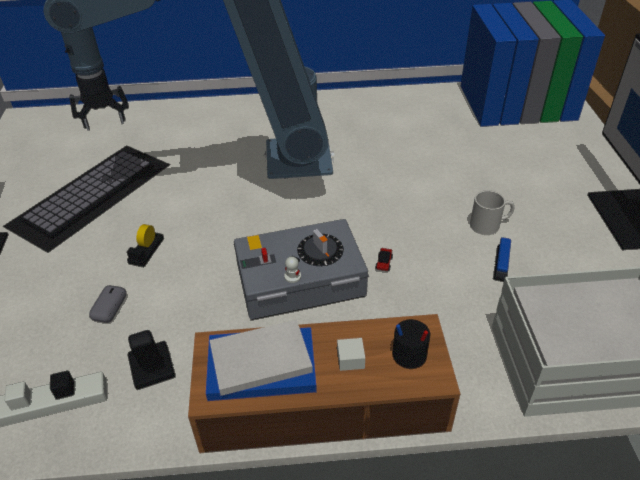

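View pics/side0.png

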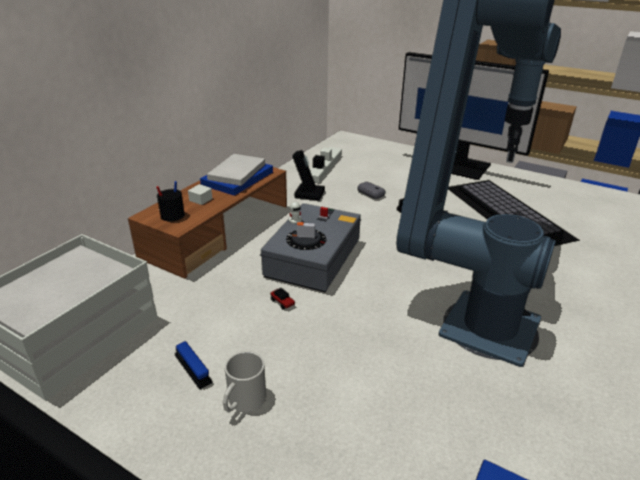

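The scene view shows the box at about (300,265): dial ring centre (320,250), red tab (265,254), figurine (291,268) and a yellow note (254,242). The red car is next to it at (385,259). Next I'll cast rays and enlarge the box.

```bash
cat > h.py <<'E'
import numpy as np,cv2
def ray(d,u,v,fish=False):
    f=240/np.tan(np.radians(float(d["fovy"]))/2); x=np.array([u-d["cx"],v-d["cy"]],float)
    if fish:
        r=np.hypot(*x); th=r/f; c=np.array([*(x/max(r,1e-9)*np.sin(th)),np.cos(th)])
    else: c=np.array([*x/f,1])
    R=d["R"]; return -R.T@d["t"], R.T@c
def onplane(d,u,v,z,fish=False):
    o,k=ray(d,u,v,fish); return o+k*(z-o[2])/k[2]
def proj(d,X,fish=False):
    f=240/np.tan(np.radians(float(d["fovy"]))/2); c=d["R"]@np.asarray(X)+d["t"]
    if fish:
        r=np.hypot(c[0],c[1]); th=np.arctan2(r,c[2]); return np.array([d["cx"],d["cy"]])+f*th*c[:2]/r
    return np.array([d["cx"],d["cy"]])+f*c[:2]/c[2]
E
python3 - <<'E'
from h import *
d=dict(np.load("scene0.npz")); im=d["pixels"][:,:,::-1].copy()
for n,p,z in [("fl",(235,237),.1),("fr",(351,222),.1),("br",(367,265),.1),("bl",(246,292),.1),("ring",(320,250),.1),("tab",(265,254),.116),("fig",(291,268),.13),("car",(385,259),.017)]:
    print(n,np.round(onplane(d,*p,z),3))
cv2.imwrite("pics/crop0.png",cv2.resize(im[210:320,225:400],None,fx=4.5,fy=4.5,interpolation=cv2.INTER_CUBIC))
E
```

```text
fl [ 0.469 -0.185  0.1  ]
fr [0.442 0.117 0.1  ]
br [0.601 0.137 0.1  ]
bl [ 0.661 -0.156  0.1  ]
ring [0.538 0.027 0.1  ]
tab [ 0.555 -0.108  0.116]
fig [ 0.623 -0.047  0.13 ]
car [0.504 0.201 0.017]
```

View pics/crop0.png

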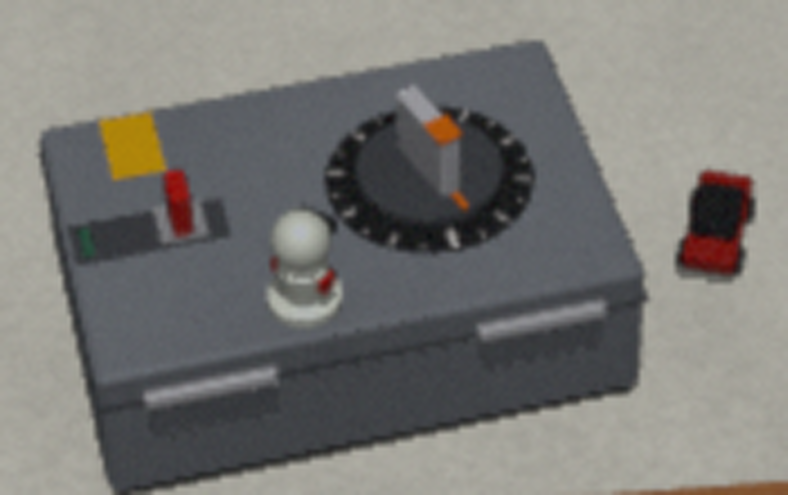

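The crop shows the pointer (462,202) a little anticlockwise of the long white 50 tick (455,238), so the dial is at about 45. The bolt is locked, with the tab at (180,205) and the green bar at (87,242). I'll move above the dial for a close look.

```bash
python3 -m pendant '[[4,5.5,3,0,0,2],[8,11,7,0,0,4],[12,16.5,7,0,0,6],[15,20.5,7,0,0,9],[18,25,7,0,0,9],[21,29,7,0,0,9],[24,33,7,0,0,9],[26,36,7,0,0,9],[28,39,7,0,0,9],[30,42,7,0,0,9],[32,45,7,0,0,9],[34,47,7,0,0,9]]' 1 40
```

```text
t: 1.15
eef_pos: [0.4177, -0.1348, 0.3002]
tcp_rot: [[0.922, 0.388, 0.0], [0.388, -0.922, -0.0], [0.0, 0.0, -1.0]]
contact_force: [1.1, -0.1, 0.7]
finger_gap: 1.003
grasp_force: 0.0
```

```bash
python3 -m pendant '[[2,2.6,0,0,0,0],[4,5.2,0,0,0,0],[6.6,9,0,0,0,0],[6.6,9,0,0,0,0],[6.6,9,0,0,0,0],[6.6,9,0,0,0,0],[6.6,9,0,0,0,0]]'
python3 - <<'E'
from bench import readout, viewer
import cv2,numpy as np
d=viewer.get_image("wrist"); cv2.imwrite("pics/wrist1.png",d["pixels"][:,:,::-1]); np.savez("wrist1.npz",**d)
print(readout.sense()["eef_pos"])
E
```

```text
t: 1.73
eef_pos: [0.4826, -0.0479, 0.2998]
tcp_rot: [[0.922, 0.388, -0.001], [0.388, -0.922, -0.0], [-0.001, 0.0, -1.0]]
contact_force: [-0.1, -0.2, -0.3]
finger_gap: 1.002
grasp_force: 0.0
[ 0.48257682 -0.04817513  0.29996402]
```

View pics/wrist1.png

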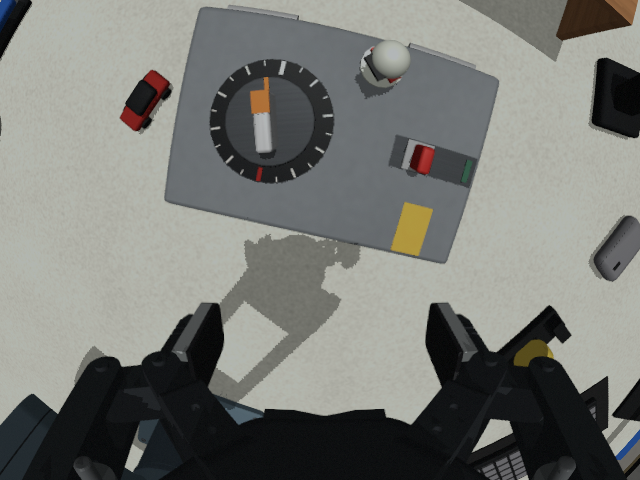

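The close view is clear: ring centre about (272,121), red 0 tick (260,174), 50 tick (283,68), orange pointer line (267,84). The bar runs from (266,88) to (264,150), tab at (423,159), figurine at (386,62). Next I'll compute the poses.

```bash
cat > meas.py <<'E'
from h import *
def wld(d,uv,z): return np.array([onplane(d,u,v,z,True) for u,v in uv])
def measure(d,ztop=.150,roi=None):
    im=d["pixels"]; hsv=cv2.cvtColor(im,cv2.COLOR_RGB2HSV); H,S,V=cv2.split(hsv)
    return im,H,S,V
E
python3 - <<'E'
from meas import *
d=dict(np.load("wrist1.npz")); im,H,S,V=measure(d)
def big(m,x0,y0,x1,y1):
    k=np.zeros_like(m,np.uint8); k[y0:y1,x0:x1]=m[y0:y1,x0:x1]
    c=max(cv2.findContours(k.astype(np.uint8),cv2.RETR_EXTERNAL,cv2.CHAIN_APPROX_NONE)[0],key=cv2.contourArea); return c[:,0].astype(float)
# ring outer contour
ring=big(V<60,195,45,350,195); w=wld(d,ring,.102)[:,:2].astype(np.float32)*1000
e=cv2.fitEllipse(w); print("ring",e); C=np.array(e[0])/1000
def cen(m,box,z):
    c=big(m,*box); return wld(d,[c.mean(0)],z)[0]
red=(S>120)&((H<6)|(H>174)); org=(S>120)&(H>6)&(H<20)
t0=cen(red,(245,160,275,185),.102); print("t0",t0)
w50=cen(V>150,(275,58,292,80),.102); print("t50",w50)
ax=(w50-t0)[:2]; print("box yaw from ticks",np.degrees(np.arctan2(ax[1],ax[0])),"mid",(w50+t0)[:2]/2)
po=wld(d,[big(org,255,70,275,88).mean(0)],.110)[0]; print("pointer line",po)
# bar top
b=((V>150)|org).astype(np.uint8); k=np.zeros_like(b); k[88:156,245:277]=b[88:156,245:277]
c=big(k,240,86,280,160); w=wld(d,c,.150)[:,:2].astype(np.float32)*1000; print("bar rect",cv2.minAreaRect(w))
oc=big(org,245,88,277,120);print("orange patch",wld(d,[oc.mean(0)],.15)[0], c.min(0),c.max(0))
tb=big(red,408,140,440,180); print("tab top",tb.min(0),tb.max(0),wld(d,[tb.mean(0)],.132)[0])
gr=big((H>50)&(H<90)&(S>60),455,145,480,190);print("green",wld(d,[gr.mean(0)],.1)[0])
print("fig",wld(d,[(389,58)],.15))
E
```

```text
ring ((534.68310546875, 27.344955444335938), (108.67867279052734, 110.10228729248047), 5.352965831756592)
t0 [0.48507003 0.01927128 0.102     ]
t50 [0.58478056 0.03583203 0.102     ]
box yaw from ticks 9.430072936745601 mid [0.53492529 0.02755166]
pointer line [0.56665618 0.04281522 0.11      ]
bar rect ((536.4194946289062, 28.370784759521484), (49.222625732421875, 14.835229873657227), 25.57732582092285)
orange patch [0.55003637 0.03466187 0.15      ] [250.  88.] [270. 150.]
tab top [410. 145.] [434. 174.] [ 0.55789407 -0.1072075   0.132     ]
green [ 0.56635974 -0.16283324  0.1       ]
fig [[ 0.62035819 -0.04481936  0.15      ]]
```

```bash
python3 -m pendant '[[2.6,3.8,-2,0,0,2.8],[5.25,7.6,-5,0,0,2.8],[5.25,7.6,-8,0,0,2.8],[5.25,7.6,-11,0,0,2.8],[5.25,7.6,-13.5,0,0,2.8],[5.25,7.6,-15.5,0,0,2.8],[5.25,7.6,-17,0,0,2.8],[5.25,7.6,-17.4,0,0,2.8],[5.25,7.6,-17.4,0,0,2.8],[5.25,7.6,-17.4,0,0,2.8]]' 0.3
python3 - <<'E'
from bench import readout, viewer
import cv2,numpy as np
d=viewer.get_image("wrist"); cv2.imwrite("pics/wrist2.png",d["pixels"][:,:,::-1]); np.savez("wrist2.npz",**d)
s=readout.sense();print(s["eef_pos"],s["contact_force"])
E
```

```text
t: 2.62
eef_pos: [0.5361, 0.028, 0.1269]
tcp_rot: [[0.902, 0.431, 0.001], [0.431, -0.902, -0.0], [0.001, 0.001, -1.0]]
contact_force: [-0.1, -0.1, 0.7]
finger_gap: 0.65
grasp_force: 0.0
[0.53655087 0.02810736 0.12736395] [-0.30619721  0.11013865  0.03148154]
```

View pics/wrist2.png

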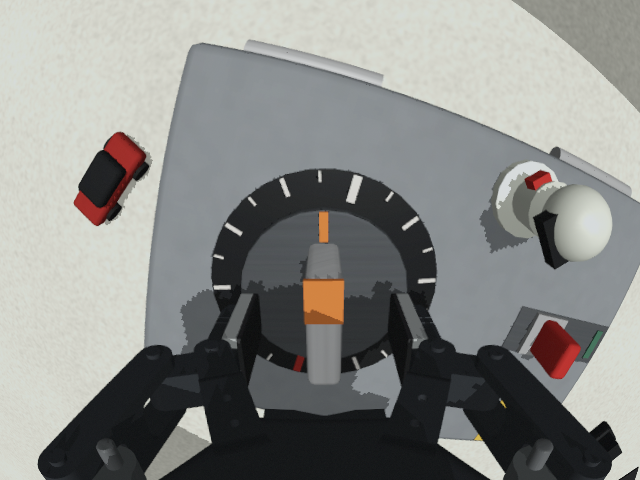

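The bar sits centred between the pads (322,310). The pointer line (323,225) is just past the 45 tick (319,176), so the dial is at about 45.5. Closing the fingers.

```bash
python3 -m pendant '[[-0.1,0,-0.3,0,0,0],[-0.1,0,-0.3,0,0,0],[-0.1,0,-0.3,0,0,0],[-0.1,0,-0.3,0,0,0],[-0.1,0,-0.3,0,0,0],[-0.1,0,-0.3,0,0,0],[-0.1,0,-0.3,0,0,0],[-0.1,0,-0.3,0,0,0]]' -1 50
cat > num.py <<'E'
from meas import *
from bench import viewer,readout
C=np.array([.5349,.0275]); BY=9.4
d=viewer.get_image("wrist"); im,H,S,V=measure(d)
org=((S>120)&(H>6)&(H<20)).astype(np.uint8); 
# pointer line: orange blob farthest from the gripper (smallest row)
n,l,st,ce=cv2.connectedComponentsWithStats(org)
b=[i for i in range(1,n) if st[i,4]>40 and st[i,1]<260]; i=min(b,key=lambda i:st[i,1])
p=onplane(d,*ce[i],.11,True)[:2]; a=np.degrees(np.arctan2(*(p-C)[::-1]))
s=readout.sense(); R=s["tcp_rot"]; y=np.degrees(np.arctan2(R[1][0],R[0][0]))
print("ptr px",ce[i].round(),"number by pointer",round(50-(a-BY)/3.6,2),"by tool yaw",round(50-(y-BY)/3.6,2),"yaw",round(y,2),"z",round(s["eef_pos"][2],4),"xy",np.round(s["eef_pos"][:2],4),"F",np.round(s["contact_force"],1),"Mz",np.round(s["wrist_torque"],2),"grip",round(s["grasp_force"],1),"gap",round(s["finger_gap"],3),"t",round(s["t"],2))
E
python3 num.py
```

```text
t: 3.33
eef_pos: [0.5353, 0.0283, 0.1237]
tcp_rot: [[0.901, 0.433, 0.001], [0.433, -0.901, -0.001], [0.001, 0.002, -1.0]]
contact_force: [0.4, -6.0, 4.4]
finger_gap: 0.15
grasp_force: 52.6
ptr px [325. 227.] number by pointer 45.31 by tool yaw 45.48 yaw 25.66 z 0.1237 xy [0.5353 0.0283] F [-0.3 -5.7  4.3] Mz [-0.83  0.04  0.02] grip 52.6 gap 0.154 t 3.38
```

```bash
python3 -m pendant '[[0,-0.05,0.1,0,0,3],[0,-0.05,0.1,0,0,8],[0,-0.05,0.1,0,0,13.5],[0,-0.05,0.1,0,0,19],[0,-0.05,0.1,0,0,25],[0,-0.05,0.1,0,0,31],[0,-0.05,0.1,0,0,37],[0,-0.05,0.1,0,0,43],[0,-0.05,0.1,0,0,48],[0,-0.05,0.1,0,0,52],[0,-0.05,0.1,0,0,55],[0,-0.05,0.1,0,0,55.5]]'; python3 num.py
```

```text
t: 4.38
eef_pos: [0.535, 0.0283, 0.1239]
tcp_rot: [[0.152, 0.988, 0.0], [0.988, -0.152, -0.0], [-0.0, 0.0, -1.0]]
contact_force: [2.0, -3.2, -0.9]
finger_gap: 0.159
grasp_force: 52.0
ptr px [626. 130.] number by pointer 47.1 by tool yaw 30.07 yaw 81.16 z 0.1239 xy [0.535  0.0283] F [ 1.6 -3.8 -0.9] Mz [-0.71 -0.22  0.04] grip 51.9 gap 0.155 t 4.43
```

```bash
sed -i 's/st\[i,1\]<260\]/st[i,1]<260 and 250<ce[i][0]<400]/' num.py; sed -i '$a cv2.imwrite("pics/last.png",im[100:400,150:550,::-1])' num.py
python3 -m pendant '[[0,0,0,0,0,0.2],[0,0,0,0,0,0.2],[0,0,0,0,0,0.2]]'; python3 num.py; cp pics/last.png pics/at30.png
```

```text
t: 4.68
eef_pos: [0.535, 0.0283, 0.1239]
tcp_rot: [[0.152, 0.988, 0.0], [0.988, -0.152, -0.0], [-0.0, 0.001, -1.0]]
contact_force: [2.9, -4.1, -2.3]
finger_gap: 0.154
grasp_force: 51.8
ptr px [325. 227.] number by pointer 29.9 by tool yaw 30.03 yaw 81.28 z 0.1239 xy [0.535  0.0283] F [ 2.5 -4.8 -1.9] Mz [-0.76 -0.31 -0.  ] grip 51.8 gap 0.15 t 4.73
```

View pics/at30.png

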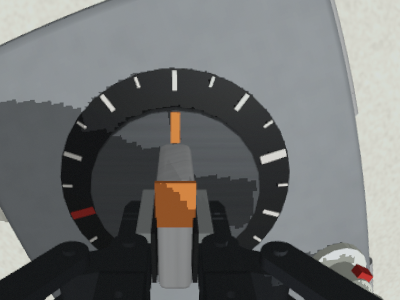

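The pointer (175,125) lines up with the 30 tick (174,80). Now right to 50.

```bash
python3 -m pendant '[[0,0,0,0,0,-3],[0,0,0,0,0,-8],[0,0,0,0,0,-14],[0,0,0,0,0,-20.5],[0,0,0,0,0,-27],[0,0,0,0,0,-33.5],[0,0,0,0,0,-40],[0,0,0,0,0,-46.5],[0,0,0,0,0,-53],[0,0,0,0,0,-58],[0,0,0,0,0,-63],[0,0,0,0,0,-67]]'; python3 -m pendant '[[0,0,0,0,0,-3],[0,0,0,0,0,-4.5],[0,0,0,0,0,-4.8],[0,0,0,0,0,-4.8],[0,0,0,0,0,-4.8]]'; python3 num.py
```

```text
t: 5.73
eef_pos: [0.5353, 0.0282, 0.1239]
tcp_rot: [[0.97, 0.243, 0.001], [0.243, -0.97, -0.0], [0.001, 0.001, -1.0]]
contact_force: [2.6, -4.3, -2.9]
finger_gap: 0.154
grasp_force: 51.6
t: 6.15
eef_pos: [0.5353, 0.0282, 0.1239]
tcp_rot: [[0.986, 0.165, 0.001], [0.165, -0.986, -0.0], [0.001, 0.001, -1.0]]
contact_force: [2.9, -5.1, -2.2]
finger_gap: 0.157
grasp_force: 51.6
ptr px [325. 227.] number by pointer 49.84 by tool yaw 49.98 yaw 9.48 z 0.1239 xy [0.5353 0.0282] F [ 3.9 -5.1 -3.9] Mz [-0.74 -0.62  0.02] grip 51.6 gap 0.151 t 6.2
```

```bash
python3 -m pendant '[[0,0,0,0,0,0],[0,0,0,0,0,0],[0,0,0,0,0,3],[0,0,0,0,0,8],[0,0,0,0,0,13],[0,0,0,0,0,17],[0,0,0,0,0,19.4],[0,0,0,0,0,19.4],[0,0,0,0,0,19.4]]'; python3 num.py;  python3 -m pendant '[[0,0,-0.05,0,0,0],[0,0,-0.1,0,0,0],[0,0,-0.1,0,0,0],[0,0,-0.1,0,0,0]]'; python3 -m pendant '[[0,0,-0.05,0,0,0],[0,0,-0.1,0,0,0],[0,0,-0.1,0,0,0],[0,0,-0.1,0,0,0]]'
```

```text
t: 6.95
eef_pos: [0.5352, 0.0283, 0.1239]
tcp_rot: [[0.875, 0.483, 0.001], [0.483, -0.875, -0.0], [0.001, 0.001, -1.0]]
contact_force: [3.5, -4.5, -3.0]
finger_gap: 0.154
grasp_force: 51.7
ptr px [325. 227.] number by pointer 44.39 by tool yaw 44.58 yaw 28.89 z 0.1239 xy [0.5352 0.0283] F [ 3.6 -4.4 -3.5] Mz [-0.66 -0.5   0.05] grip 51.7 gap 0.155 t 7.0
t: 7.33
eef_pos: [0.5353, 0.0283, 0.1236]
tcp_rot: [[0.875, 0.484, 0.001], [0.484, -0.875, -0.001], [0.001, 0.001, -1.0]]
contact_force: [2.7, -5.4, 3.6]
finger_gap: 0.156
grasp_force: 52.7
t: 7.67
eef_pos: [0.5353, 0.0283, 0.1227]
tcp_rot: [[0.875, 0.484, 0.001], [0.484, -0.875, -0.001], [0.001, 0.001, -1.0]]
contact_force: [1.7, -4.6, 4.8]
finger_gap: 0.153
grasp_force: 52.8
```

```bash
python3 -m pendant '[[0,0,-0.05,0,0,0],[0,0,-0.1,0,0,0],[0,0,-0.1,0,0,0],[0,0,-0.1,0,0,0]]'
```

```text
t: 8.0
eef_pos: [0.5353, 0.0282, 0.1224]
tcp_rot: [[0.875, 0.484, 0.002], [0.484, -0.875, -0.001], [0.001, 0.002, -1.0]]
contact_force: [-0.7, -6.2, 8.7]
finger_gap: 0.153
grasp_force: 53.5
```

```bash
cat > chk.py <<'E'
from bench import readout
import numpy as np,sys
s=readout.sense();R=s["tcp_rot"];y=np.degrees(np.arctan2(R[1][0],R[0][0]));f=s["contact_force"][2];z=s["eef_pos"][2]
print("n %.2f z %.4f F %s M %s t %.2f"%(50-(y-9.4)/3.6,z,np.round(s["contact_force"],1),np.round(s["wrist_torque"],2),s["t"]))
sys.exit(0 if 7<f<15 else 1)
E
P="python3 -m pendant"
python3 -m pendant '[[0,0,-0.04,0,0,0],[0,0,-0.04,0,0,0]]' >/dev/null; python3 chk.py && python3 -m pendant '[[0,0,0,0,0,1],[0,0,0,0,0,2],[0,0,0,0,0,2],[0,0,0,0,0,2]]' >/dev/null && python3 chk.py && python3 -m pendant '[[0,0,0,0,0,1],[0,0,0,0,0,2],[0,0,0,0,0,2],[0,0,0,0,0,2]]' >/dev/null && python3 chk.py
```

```text
n 44.57 z 0.1223 F [-1.9 -4.4 11.7] M [-0.67  0.28 -0.01] t 8.17
n 44.02 z 0.1223 F [-1.2 -6.7 11.4] M [-0.6   0.28  0.13] t 8.50
n 43.47 z 0.1223 F [-2.  -4.9 10.5] M [-0.72  0.26 -0.06] t 8.83
```

Blocked at about 11 N. I'll keep creeping left and stop as soon as the force drops.

```bash
python3 -m pendant '[[0,0,0,0,0,1],[0,0,0,0,0,2],[0,0,0,0,0,2],[0,0,0,0,0,2]]' >/dev/null && python3 chk.py && python3 -m pendant '[[0,0,0,0,0,1],[0,0,0,0,0,2],[0,0,0,0,0,2],[0,0,0,0,0,2]]' >/dev/null && python3 chk.py && python3 -m pendant '[[0,0,0,0,0,1],[0,0,0,0,0,2],[0,0,0,0,0,2],[0,0,0,0,0,2]]' >/dev/null && python3 chk.py && python3 -m pendant '[[0,0,0,0,0,1],[0,0,0,0,0,2],[0,0,0,0,0,2],[0,0,0,0,0,2]]' >/dev/null && python3 chk.py && python3 -m pendant '[[0,0,0,0,0,1],[0,0,0,0,0,2],[0,0,0,0,0,2],[0,0,0,0,0,2]]' >/dev/null && python3 chk.py && python3 -m pendant '[[0,0,0,0,0,1],[0,0,0,0,0,2],[0,0,0,0,0,2],[0,0,0,0,0,2]]' >/dev/null && python3 chk.py
```

```text
n 42.91 z 0.1223 F [-2.1 -5.  11.5] M [-0.62  0.32  0.12] t 9.17
n 42.35 z 0.1223 F [-2.  -5.8 11.8] M [-0.56  0.26  0.09] t 9.50
n 41.80 z 0.1223 F [-0.9 -4.8 12.3] M [-0.6   0.28  0.01] t 9.83
n 41.24 z 0.1223 F [-2.1 -5.6 11.8] M [-0.62  0.34  0.03] t 10.17
n 40.68 z 0.1223 F [-1.2 -5.1 12.1] M [-0.63  0.34  0.05] t 10.50
n 40.13 z 0.1223 F [-0.9 -4.6 11.7] M [-0.62  0.25 -0.  ] t 10.83
```

```bash
python3 num.py; python3 -m pendant '[[0,0,0,0,0,1],[0,0,0,0,0,2],[0,0,0,0,0,2],[0,0,0,0,0,2]]' >/dev/null && python3 chk.py && python3 -m pendant '[[0,0,0,0,0,1],[0,0,0,0,0,2],[0,0,0,0,0,2],[0,0,0,0,0,2]]' >/dev/null && python3 chk.py && python3 -m pendant '[[0,0,0,0,0,1],[0,0,0,0,0,2],[0,0,0,0,0,2],[0,0,0,0,0,2]]' >/dev/null && python3 chk.py && python3 -m pendant '[[0,0,0,0,0,1],[0,0,0,0,0,2],[0,0,0,0,0,2],[0,0,0,0,0,2]]' >/dev/null && python3 chk.py && python3 -m pendant '[[0,0,0,0,0,1],[0,0,0,0,0,2],[0,0,0,0,0,2],[0,0,0,0,0,2]]' >/dev/null && python3 chk.py && python3 -m pendant '[[0,0,0,0,0,1],[0,0,0,0,0,2],[0,0,0,0,0,2],[0,0,0,0,0,2]]' >/dev/null && python3 chk.py
```

```text
ptr px [325. 228.] number by pointer 39.95 by tool yaw 40.13 yaw 44.92 z 0.1223 xy [0.5352 0.0282] F [-2.3 -5.4 12. ] Mz [-0.65  0.39 -0.05] grip 53.8 gap 0.152 t 10.88
n 39.58 z 0.1223 F [-2.2 -5.8 12.4] M [-0.6   0.32  0.05] t 11.22
n 39.02 z 0.1223 F [-1.6 -5.4 12.3] M [-0.56  0.38  0.08] t 11.55
n 38.46 z 0.1223 F [-2.3 -4.7 11.7] M [-0.63  0.36  0.  ] t 11.88
n 37.91 z 0.1223 F [-1.5 -4.9 11.5] M [-0.63  0.36  0.05] t 12.22
n 37.35 z 0.1222 F [-0.8 -4.5 11.2] M [-0.61  0.29  0.09] t 12.55
n 36.80 z 0.1214 F [ 0.9 -4.4  5.1] M [-0.69 -0.04  0.04] t 12.88
```

Drop felt at about 36.8: force fell from 11 to 5 N and the knob sank. Pressing home in small steps.

```bash
python3 -m pendant '[[0,0,-0.05,0,0,0.7],[0,0,-0.1,0,0,0.7],[0,0,-0.1,0,0,0.7],[0,0,-0.1,0,0,0.7]]' >/dev/null; python3 chk.py; python3 -m pendant '[[0,0,-0.05,0,0,0],[0,0,-0.1,0,0,0],[0,0,-0.1,0,0,0],[0,0,-0.1,0,0,0]]' >/dev/null;  python3 chk.py
```

```text
n 36.60 z 0.1201 F [ 1.2 -5.2  4. ] M [-0.72 -0.09  0.03] t 13.22
n 36.60 z 0.1191 F [ 2.1 -5.4  4.2] M [-0.76 -0.08  0.01] t 13.55
```

Passing through freely (friction only). I'll continue to the stop.

```bash
cat > chk2.py <<'E'
import subprocess,sys
from bench import readout
import runpy
try: runpy.run_path("chk.py")
except SystemExit: pass
sys.exit(0 if readout.sense()["contact_force"][2]<9 else 1)
E
python3 -m pendant '[[0,0,-0.05,0,0,0],[0,0,-0.1,0,0,0],[0,0,-0.1,0,0,0],[0,0,-0.1,0,0,0]]' >/dev/null; python3 chk2.py && python3 -m pendant '[[0,0,-0.05,0,0,0],[0,0,-0.1,0,0,0],[0,0,-0.1,0,0,0],[0,0,-0.1,0,0,0]]' >/dev/null && python3 chk2.py && python3 -m pendant '[[0,0,-0.05,0,0,0],[0,0,-0.1,0,0,0],[0,0,-0.1,0,0,0],[0,0,-0.1,0,0,0]]' >/dev/null && python3 chk2.py && python3 -m pendant '[[0,0,-0.05,0,0,0],[0,0,-0.1,0,0,0],[0,0,-0.1,0,0,0],[0,0,-0.1,0,0,0]]' >/dev/null && python3 chk2.py && python3 -m pendant '[[0,0,-0.05,0,0,0],[0,0,-0.1,0,0,0],[0,0,-0.1,0,0,0],[0,0,-0.1,0,0,0]]' >/dev/null && python3 chk2.py
```

```text
n 36.60 z 0.1181 F [ 0.8 -4.4  4.3] M [-0.74 -0.07  0.04] t 13.88
n 36.60 z 0.1171 F [ 1.1 -4.4  4.6] M [-0.73 -0.08  0.02] t 14.22
n 36.60 z 0.1161 F [ 1.1 -5.5  4.4] M [-0.79 -0.14  0.13] t 14.55
n 36.60 z 0.1158 F [ 0.  -5.5  9.3] M [-0.65  0.24  0.04] t 14.88
```

```bash
python3 -m pendant '[[0,0,-0.05,0,0,0],[0,0,-0.05,0,0,0],[0,0,-0.05,0,0,0]]' >/dev/null; python3 chk.py; python3 -m pendant '[[0,0,0,0,0,0],[0,0,0,0,0,0],[0,0,0,0,0,0],[0,0,0,0,0,0],[0,0,1,0,0,0],[0,0,3,0,0,0],[0,0,6,0,0,0],[0,0,9,0,0,0],[0,0,12,0,0,0],[0,0,12,0,0,0],[0,0,12,0,0,0]]' 0.3
python3 - <<'E'
from bench import viewer
import cv2,numpy as np
d=viewer.get_image("wrist"); cv2.imwrite("pics/wrist3.png",d["pixels"][:,:,::-1]); np.savez("wrist3.npz",**d)
E
```

```text
n 36.60 z 0.1157 F [-1.7 -4.1 12.9] M [-0.74  0.49  0.02] t 15.13
t: 16.05
eef_pos: [0.5359, 0.0286, 0.2367]
tcp_rot: [[0.535, 0.845, 0.005], [0.845, -0.535, -0.001], [0.002, 0.004, -1.0]]
contact_force: [-0.2, 0.5, -1.1]
finger_gap: 0.652
grasp_force: 0.0
```

View pics/wrist3.png

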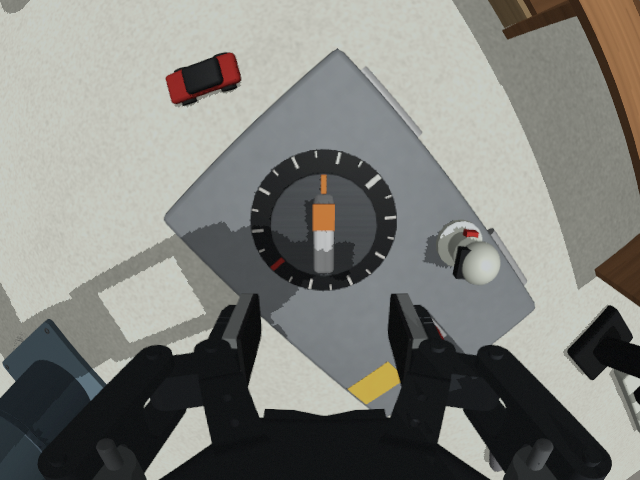

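The pointer rests at about 36.5 and the knob bar (322,235) is now seated lower. The car, figurine and note haven't moved. Next: over the bolt tab.

```bash
python3 -m pendant '[[0.4,-2,0,0,0,-6],[0.8,-4,0,0,0,-12],[1.2,-6.5,0,0,0,-19],[1.6,-9,0,0,0,-26],[2,-11.5,0,0,0,-33],[2.2,-13.8,0,0,0,-40],[2.2,-13.8,-2,0,0,-46],[2.2,-13.8,-3,0,0,-48.3],[2.2,-13.8,-3,0,0,-48.3],[2.2,-13.8,-3,0,0,-48.3],[2.2,-13.8,-3,0,0,-48.3]]'
python3 - <<'E'
from meas import *
from bench import viewer
d=viewer.get_image("wrist"); im,H,S,V=measure(d); cv2.imwrite("pics/wrist4.png",im[:,:,::-1])
red=((S>120)&((H<6)|(H>174))).astype(np.uint8)
n,l,st,ce=cv2.connectedComponentsWithStats(red)
for i in range(1,n):
    if st[i,4]>150: print(st[i],ce[i].round(),onplane(d,*ce[i],.132,True).round(4))
E
```

```text
t: 17.02
eef_pos: [0.5566, -0.1091, 0.2039]
tcp_rot: [[0.986, 0.164, -0.001], [0.164, -0.986, 0.0], [-0.001, -0.001, -1.0]]
contact_force: [0.2, -0.6, 0.3]
finger_gap: 0.649
grasp_force: 0.0
[317 218  20  47 837] [326. 241.] [ 0.562  -0.1096  0.132 ]
[ 34 225  22  23 277] [ 46. 237.] [0.5299 0.1003 0.132 ]
```

View pics/wrist4.png

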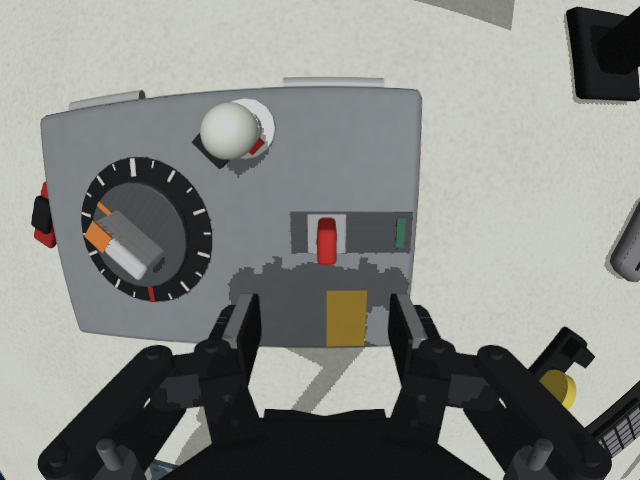

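The tab (326,241) is centred between the pads, with the green bar on the right at (401,233). Descend, grip and pull.

```bash
python3 -m pendant '[[0.1,0,-3,0,0,0],[0.1,0,-6,0,0,0],[0.1,0,-8,0,0,0],[0.1,0,-9.2,0,0,0],[0.1,0,-9.4,0,0,0],[0.1,0,-9.4,0,0,0],[0.1,0,-9.4,0,0,0]]' 0.3 30; python3 -m pendant '[[0,0,0,0,0,0],[0,0,0,0,0,0],[0,0,0,0,0,0],[0,0,0,0,0,0],[0,0,0,0,0,0],[0,0,0,0,0,0],[0,0,0,0,0,0]]' -1 30
```

```text
t: 17.65
eef_pos: [0.5586, -0.1096, 0.1114]
tcp_rot: [[0.987, 0.163, 0.002], [0.163, -0.987, -0.001], [0.002, 0.001, -1.0]]
contact_force: [0.2, 0.5, 0.9]
finger_gap: 0.648
grasp_force: 0.0
t: 18.23
eef_pos: [0.5583, -0.1102, 0.1111]
tcp_rot: [[0.987, 0.163, 0.002], [0.163, -0.987, -0.001], [0.001, 0.002, -1.0]]
contact_force: [-1.1, -3.5, 6.1]
finger_gap: 0.133
grasp_force: 33.1
```

```bash
python3 -m pendant '[[0.03,-0.2,0.05,0,0,0],[0.1,-0.6,0.05,0,0,0],[0.16,-1,0.05,0,0,0],[0.16,-1,0.05,0,0,0],[0.16,-1,0.05,0,0,0]]' && python3 chk.py;  python3 -m pendant '[[0.1,-0.6,0,0,0,0],[0.2,-1.2,0,0,0,0],[0.3,-1.8,0,0,0,0],[0.34,-2.1,0,0,0,0],[0.34,-2.1,0,0,0,0],[0.34,-2.1,0,0,0,0]]'
```

```text
t: 18.65
eef_pos: [0.5599, -0.1197, 0.1111]
tcp_rot: [[0.987, 0.162, 0.001], [0.162, -0.987, 0.0], [0.001, 0.0, -1.0]]
contact_force: [-0.2, 0.5, 5.9]
finger_gap: 0.131
grasp_force: 33.0
n 50.02 z 0.1111 F [-0.2  0.5  5.9] M [ 0.14 -0.04  0.08] t 18.65
t: 19.15
eef_pos: [0.5634, -0.141, 0.1111]
tcp_rot: [[0.987, 0.162, 0.002], [0.162, -0.987, -0.0], [0.001, 0.001, -1.0]]
contact_force: [1.0, -0.2, 4.9]
finger_gap: 0.137
grasp_force: 33.0
```

The bolt slides freely, about 31 mm so far. Last few mm to the stop:

```bash
python3 -m pendant '[[0.03,-0.2,0,0,0,0],[0.06,-0.35,0,0,0,0],[0.06,-0.4,0,0,0,0],[0.06,-0.4,0,0,0,0]]'; python3 -m pendant '[[0.01,-0.1,0,0,0,0],[0.03,-0.2,0,0,0,0],[0.03,-0.2,0,0,0,0]]'
```

```text
t: 19.48
eef_pos: [0.564, -0.1441, 0.1111]
tcp_rot: [[0.987, 0.163, 0.001], [0.163, -0.987, 0.001], [0.002, -0.0, -1.0]]
contact_force: [1.3, 2.9, 6.5]
finger_gap: 0.132
grasp_force: 33.1
t: 19.73
eef_pos: [0.5641, -0.1448, 0.1111]
tcp_rot: [[0.987, 0.163, 0.001], [0.163, -0.987, 0.003], [0.001, -0.003, -1.0]]
contact_force: [0.8, 6.4, 8.2]
finger_gap: 0.132
grasp_force: 33.3
```

Travel is 35 mm and the force is rising, so it's at the stop. Release and retreat upwards.

```bash
python3 -m pendant '[[0,0,0,0,0,0],[0,0,0,0,0,0],[0,0,0,0,0,0],[0,0,0,0,0,0],[0,0,2,0,0,0],[0,0,5,0,0,0],[0,0,9,0,0,0],[0,0,13,0,0,0],[0,0,13,0,0,0],[0,0,13,0,0,0],[0,0,13,0,0,0]]' 0.3
python3 - <<'E'
from meas import *
from bench import viewer
d=viewer.get_image("wrist"); cv2.imwrite("pics/wrist5.png",d["pixels"][:,:,::-1])
E
```

```text
t: 20.65
eef_pos: [0.5632, -0.1465, 0.2401]
tcp_rot: [[0.987, 0.162, -0.001], [0.162, -0.987, 0.0], [-0.001, -0.0, -1.0]]
contact_force: [0.2, -0.4, 0.3]
finger_gap: 0.646
grasp_force: 0.0
```

View pics/wrist5.png

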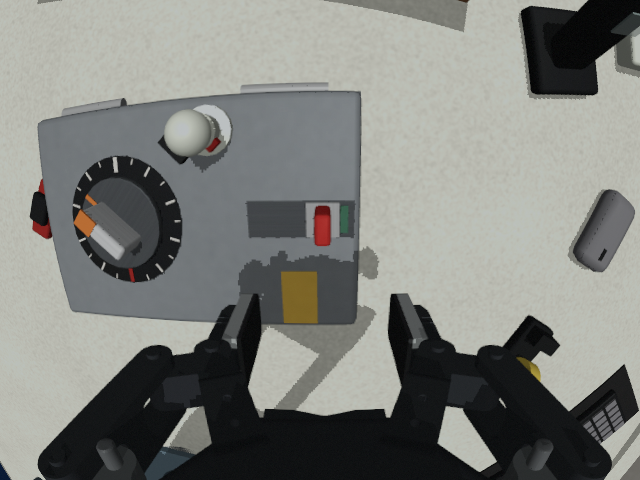

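The bolt plate (322,220) now sits against the green bar (345,220), and everything else is where it was. The robot is clear, so I'm handing in.

```bash
python3 -c "
from bench import bot
print(bot.hand_in())"
```

```text
the job is handed in; nothing more can be done
None
```

The strongbox is unlocked and handed in at about 21 s: the dial went left to 30, right to 50, then left until the knob dropped in at about 36.8; I pressed it home and drew the bolt its full 35 mm, with no more than about 13 N on the knob and nothing else moved in the pictures.

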